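Refit the push-to-start knob on the dryer's control box and hold it in

TASK

The dryer's control knob has come off, and the steel jigger is standing upside down over its bare shaft: lift the jigger off and stand it, still the same way up, on a free spot of the oval tray, and let go of it. Then take the knob from the tray, turn it so that its nose points the way the shaft's flat faces, push it fully home on the shaft and press it down against the spring as far as it goes. Finish like that, still holding the knob pressed down with the gripper; leave the glasses, bowl and jar where they stand.

Things in the scene. Friction and masses are not known exactly. Their poses are not given: they have to be found in the camera images.
- control_box: Fixed white control box on the counter, 120 x 120 mm, flat top 58 mm above the counter; origin at the centre of its underside, on the shaft's axis. Its position and yaw vary.
- shaft_seat (a point): Centre of the top face of the shaft's grey shoulder disc (38 mm across, 72 mm above the counter at rest). z up the shaft; x the way the flat faces (black line on the shoulder, too). The steel D-shaft stands 14 mm up from here: 16 mm diameter, flat 2 mm from the axis, top 1.5 mm smaller by 0.5 mm all round. It moves down when pressed; stiff to turn (0.4 N m), no need to.
- shaft (a joint): How far the shaft and shoulder are pressed down, in m: 0 at rest, 0.008 at the stop. A spring resists: 3 N at the start, rising to 11 N at the stop.
- knob_centre (a point): Loose die-cast knob, bright hub, black grip, about 150 g, upright on the tray; this point is on its axis, half-way up, 21 mm above its underside. z up, x to the nose. Hub 40 mm across, 20 mm high; on it a grip bar along x, 12 mm thick, 20 to 42 mm above the underside, from x = -20 mm to a pointed end at +24 mm; low down, a nose juts out of the hub to x = +29 mm.
- knob_seat (a point): Centre of the knob's underside, at the mouth of its D-bore; axes as knob_centre. The bore is 16 mm deep, 17.8 mm in diameter, its flat 2.9 mm from the axis on the nose (+x) side: 0.9 mm clearance all round on the shaft. Meets shaft_seat when the knob is home.
- knob_nose (a point): Tip of the knob's nose, 29 mm from its axis, 15 mm above its underside.
- jigger_centre (a point): Loose steel double-ended jigger, 82 mm high, about 120 g; this point is on its axis, 41 mm above its lower rim. z up. Large cup mouth down on the box's top, over the shaft: 50 mm across at the rim, 45 mm high, inside depth 42 mm. Above a narrow waist the small cup, 37 to 39 mm across, mouth up, from 50 to 82 mm above the lower rim; grip it across its outside from above.
- tray: Fixed oval melamine tray on the counter, 300 mm along its x by 420 mm along its y, floor 6 mm above the counter, a low sloping rim, 17 mm high, over its outermost 16 to 22 mm; origin at its centre on the counter. The half towards its -x and around its middle has free room.
- tumbler_a: Upturned glass tumbler, 66 mm across, 90 mm high, on the tray; origin at the centre of its underside. Leave alone.
- tumbler_b: Second such tumbler on the tray; origin at the centre of its underside. Leave alone.
- bowl: Grey ceramic bowl, 90 mm across, 45 mm high, on the tray; origin at the centre of its underside. Leave alone.
- jar: Clear spice jar with a white flip-top lid, 44 mm across, 66 mm high, on the tray; origin at the centre of its underside. Leave alone.
There are look-alikes about, which are no part of the job. There is more than one size of the part that bears knob_centre; the job needs the smaller. What is shaped like the part that bears jigger_centre but orange is not meant.

How it is judged:
By the outcome, as a careful person would: the job done as asked, in the order asked, and still so for the second after the job is handed in, while the arm keeps its last pose, push and grip.
It also fails if it takes over 64 s, if anything falls off the work surface, if the arm or the gripper's body presses on something with over 40 N, if the wrist force passes 120 N, or if a joint passes its speed limit or range.

ROBOT

A 6-joint arm with a two-finger parallel gripper is mounted at the origin on the work surface. World frame = base frame: x ahead of the robot, y to its left, z up, the work surface at z = 0. Lengths are in m, angles in degrees, forces in N, time in s.
With the tool pointing down it reaches from about 0.425 to 0.925 m from the base axis. Payload 12.5 kg.
Tool frame: the origin (TCP) lies between the finger pads; the fingertips stand 11 mm ahead of it and the grasp point (between the pads) lies 8 mm behind it; z points along the fingers, y is the line along which they close (so a half turn about z gives the same grasp; the last joint's range is limited). The gripper opens to 85 mm and grips with 20 to 120 N. Pads are 22 mm wide; open, the fingers measure 114 mm over their backs; the gripper's body (76 mm by 85 mm) begins 54 mm behind the grasp point. The pads swing forward as they close: fully open they stand 13 mm farther back than shut.
Start: joints at [-75.493, 28.126, 89.318, -0, 62.55, -6.05], TCP at [0.219, -0.585, 0.242] pointing down, gripper open.
Joint ranges: [-177.58, 177.58], [-47.91, 125.51], [2.72, 160], [-65.01, 245.01], [3.68, 167.84], [-153.87, 153.87]. Speed limits (degrees/s): [127.2, 127.2, 159.86, 180, 180, 180].

INTERFACE

Orientations are given as a 3x3 rotation matrix whose columns are the frame's x, y, z axes.
In Python, from station import env gives the robot as it stands. The module is installed in compiled form; this text tells all that it offers.
- The arm moves only by the shell command python3 -m jog 'ROWS' [FORCE]. ROWS is JSON, a list of rows, each a list of 5 numbers: the shift along the world's x, y, z in mm, then the turn about the world's z in rad, then the finger opening in mm, from 0 to 85.4. In form: [[dx, dy, dz, twist, hand], ...]. A call has exactly 10 rows; each row is the pose to reach, as a shift and turn from the pose commanded when the call began; what a row does not reach only later rows make up. A row lasts 1/10 s, in which the tool goes at most 50 mm and 8.59 degrees, less where a joint would pass 70% of its speed; a pose out of reach is approached as far as the arm can. A call with a gripper value outside its range is refused whole. The fingers move at their own pace and stop on an object; FORCE is the grip in N (left out, the last holds). Time passes only in rows, so rows that repeat a pose let the fingers close, or fill a call up. It gives the time, the measured TCP pose, the force, the opening and the grip force at its end, in the units of the state.
- env.sense(): the state, without advancing time (a new reading comes with each control period).
- env.snapshot(name): name is "side" or "top"; returns the picture (400x640x3 uint8, red, green, blue); there is no depth.
- env.calibration(name): a dict with "fx", "fy", "cx", "cy" (pixels), "k1" (the pictures are not rectified: a ray, as slopes to the right and down, at radius r is drawn at 1 + k1 r^2 times it, then the intrinsics apply), "world_from_camera" (4x4, takes a point from camera to world coordinates). Camera axes: x right, y up, looking along -z (the intrinsics and any distortion apply to the point x, -y, -z); pixel columns grow to the right and rows downward; lengths in m; the calibration is good to about 2 mm. A picture is of the moment at which its call begins. calibration takes no time and is no camera call.
- env.hand_in(): hands the job in; it is judged then, once.
The state is a dict: "time": time; "qpos": joint angles; "dq": joint speeds; "joint_torque": joint torques, N m; "tool_pos": TCP position; "tool_rot": TCP orientation; "force": force on the tool from outside, world axes, zero at the start; "ft_torque": the same for the moment, N m; "grip_width": finger opening in m; "grasp_force": force on a finger pad.
Only numpy, scipy, OpenCV 4.12 (cv2) and the standard library are available. Lean on these libraries where they do the work, as an engineer would, in place of code of your own. Each camera call takes 0.05 s, during which the arm holds its last target. There are 200 camera calls.

## Working session

There is one attempt and no reset: what is moved stays moved. The work goes in short steps, Python scripts to look and compute and a shell command to move; the robot and the scene stay as the last step left them, time stands still between calls to the robot, and variables do not carry over. Pictures are saved under pics/ and viewed, at most 10 in all, crops included, and the job is handed in when it is done.

```bash
mkdir -p pics; cat > h.py <<'E'
import numpy as np, cv2
from station import env
def ray(name,u,v):
    c=env.calibration(name); 
    xd=np.array([(u-c['cx'])/c['fx'],(v-c['cy'])/c['fy']]); p=xd.copy()
    for _ in range(30): p=xd/(1+c['k1']*(p@p))
    T=np.array(c['world_from_camera']); d=T[:3,:3]@np.array([p[0],-p[1],-1.]); return T[:3,3],d
def onz(name,u,v,z):
    o,d=ray(name,u,v); return o+d*(z-o[2])/d[2]
def proj(name,P):
    c=env.calibration(name); T=np.array(c['world_from_camera']); q=T[:3,:3].T@(np.array(P)-T[:3,3])
    s=np.array([q[0]/-q[2],-q[1]/-q[2]]); s=s*(1+c['k1']*(s@s)); return np.array([c['fx']*s[0]+c['cx'],c['fy']*s[1]+c['cy']])
def tri(a,b):
    o1,d1=ray('top',*a);o2,d2=ray('side',*b)
    A=np.c_[d1,-d2]; t=np.linalg.lstsq(A,o2-o1,rcond=None)[0]; p,q=o1+d1*t[0],o2+d2*t[1]; return (p+q)/2,np.linalg.norm(p-q)
def snap(name,f=None):
    im=cv2.cvtColor(env.snapshot(name),cv2.COLOR_RGB2BGR)
    if f: cv2.imwrite('pics/'+f,im)
    return im
E
python3 - <<'E'
from h import *
for n in('top','side'):
    snap(n,n+'0.png'); c=env.calibration(n); print(c)
s=env.sense(); print(s['tool_pos'],s['tool_rot'],s['time'],s['grip_width'])
E
```

```text
{'fx': 502.30812805073265, 'fy': 502.30812805073265, 'cx': 325.73204763070333, 'cy': 205.40390770332024, 'k1': -0.13217809717067383, 'world_from_camera': array([[-0.01586997,  0.98339334, -0.18079185,  0.29162644],
       [-0.99976823, -0.01823747, -0.01144026, -0.06037687],
       [-0.01454746,  0.18056839,  0.98345484,  1.26581792],
       [ 0.        ,  0.        ,  0.        ,  1.        ]])}
{'fx': 422.2215323114005, 'fy': 422.2215323114005, 'cx': 320.5002000924696, 'cy': 198.28765970808345, 'k1': -0.08491271189203035, 'world_from_camera': array([[ 0.96449675,  0.14810077, -0.21865997,  0.28888945],
       [-0.26392961,  0.51126549, -0.81789288, -0.99322993],
       [-0.00933727,  0.84656586,  0.53220208,  0.68254531],
       [ 0.        ,  0.        ,  0.        ,  1.        ]])}
[ 0.21945713 -0.58502381  0.2417905 ] [[ 9.36305947e-01  3.51185301e-01 -2.39076344e-04]
 [ 3.51185369e-01 -9.36305510e-01  9.10646697e-04]
 [ 9.59572363e-05 -9.36604032e-04 -9.99999557e-01]] 0.1 0.08540411693545065
```

View pics/top0.png

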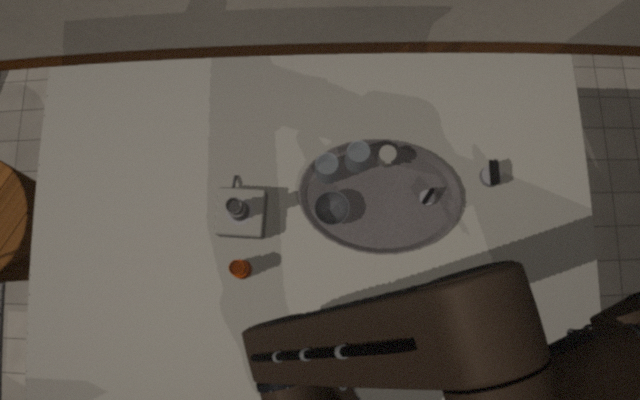

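View pics/side0.png

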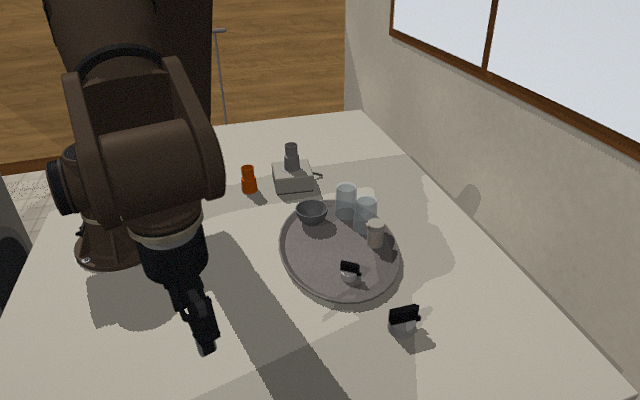

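Jiggers: the steel one on the box is at top (236,208), side (291,155). The orange one at (240,268) is the decoy. Knobs: one on the tray at top (431,196), side (349,270), and one on the counter at top (490,173), side (403,318). The counter knob looks larger, so the tray knob fits. I'll confirm both in one crop.

```bash
python3 - <<'E'
from h import *
t=cv2.imread('pics/top0.png');s=cv2.imread('pics/side0.png')
def c(i,u,v,w=40,h=30): return cv2.resize(i[v-h:v+h,u-w:u+w],(400,300),interpolation=cv2.INTER_CUBIC)
m=np.vstack([np.hstack([c(t,240,210),c(t,432,196)]),np.hstack([c(t,490,175),c(s,375,295,60,45)])])
cv2.imwrite('pics/crop0.png',np.clip(m*1.5,0,255))
print('jig top centre',onz('top',236,204,.140), tri((236,204),(291,147)))
print('knob',onz('top',430,197,.048),tri((432,196),(349,268)))
print('big',tri((492,173),(404,315)))
for p in [(300,195),(466,195),(385,141),(385,252)]: print(onz('top',*p,.012))
E
```

```text
jig top centre [0.50568683 0.15868035 0.14      ] (array([0.50657355, 0.16017226, 0.1325308 ]), np.float64(0.0010542301660924102))
knob [ 0.53189165 -0.30507483  0.048     ] (array([ 0.53586095, -0.31162557,  0.04131681]), np.float64(0.0003931314046131207))
big (array([ 0.59629207, -0.47141912,  0.03648328]), np.float64(0.005280551753583623))
[0.55031542 0.01941263 0.012     ]
[ 0.54257207 -0.4059048   0.012     ]
[ 0.68984012 -0.20290849  0.012     ]
[ 0.40101412 -0.19199471  0.012     ][ WARN:0@0.496] global loadsave.cpp:1063 imwrite_ Unsupported depth image for selected encoder is fallbacked to CV_8U.
```

View pics/crop0.png

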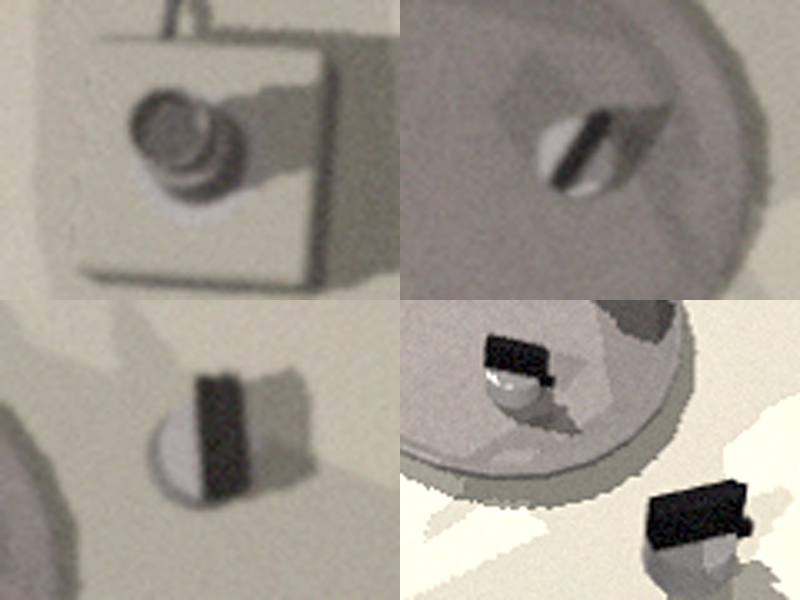

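The crop shows four things:
- The steel jigger on the box has its small-cup mouth at about top (234.5,206).
- The tray knob is the smaller one. Its bar runs from (423,203) to (433,188), with the nose at the upper right.
- The counter knob is clearly larger, so it's the decoy.
- The triangulated heights (about 0.14 and 0.045) are plausible.

Moving to a point over the jigger.

```bash
python3 -m jog '[[42,25,5,0,85],[84,50,10,0,85],[125,75,10,0,85],[167,100,10,0,85],[208,125,10,0,85],[250,150,10,0,85],[259,198,10,0,85],[268,247,10,0,85],[277,296,10,0,85],[283,345,10,0,85]]' 40
python3 -m jog '[[0,48,0,0,85],[0,96,0,0,85],[0,145,0,0,85],[0,193,0,0,85],[0,242,0,0,85],[0,290,0,0,85],[0,338,0,0,85],[0,375,-20,0,85],[0,402,-40,0,85],[0,402,-60,0,85]]'
```

```text
time: 1.1
tool_pos: [0.5026, -0.2382, 0.252]
tool_rot: [[0.936, 0.351, -0.0], [0.351, -0.936, 0.0], [-0.0, -0.0, -1.0]]
force: [0.2, -0.6, -0.7]
grip_width: 0.085
grasp_force: 0.0
time: 2.1
tool_pos: [0.502, 0.1647, 0.1915]
tool_rot: [[0.935, 0.354, 0.0], [0.354, -0.935, 0.0], [0.0, -0.0, -1.0]]
force: [-0.6, 0.1, -0.4]
grip_width: 0.0848
grasp_force: 0.0
```

```bash
python3 - <<'E'
from h import *
t=snap('top');s=snap('side')
a=proj('top',[.502,.162,.16]);b=proj('side',[.502,.162,.15]);print(a,b)
def c(i,p): u,v=map(int,p);return cv2.resize(i[max(v-38,0):v+38,u-50:u+50],(400,300),interpolation=cv2.INTER_CUBIC)
cv2.imwrite('pics/g1.png',np.hstack([c(t,a),c(s,b)]))
E
```

```text
[232.83962456 204.0083276 ] [289.30449658 141.65019177]
```

View pics/g1.png

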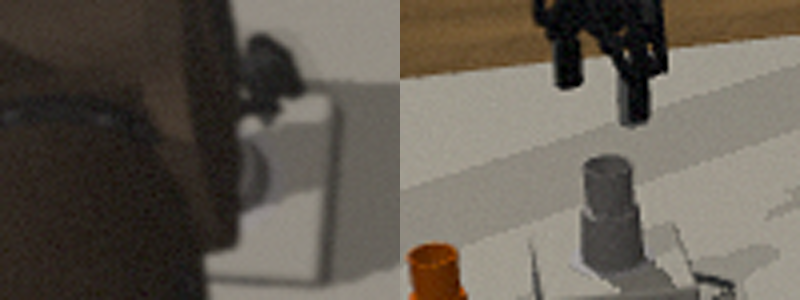

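The top view is blocked by the arm. In the side view (crop, right half) the fingers straddle the jigger, with their midpoint within about 4 mm. Descending and gripping.

```bash
python3 -m jog '[[1,0,-15,0,85],[2,0,-30,0,85],[3,0,-45,0,85],[3,0,-60,0,85],[3,-2,-72,0,85],[3,-2,-72,0,70],[3,-2,-72,0,50],[3,-2,-72,0,30],[3,-2,-72,0,30],[3,-2,-72,0,30]]' 40
```

```text
time: 3.2
tool_pos: [0.5057, 0.1604, 0.1214]
tool_rot: [[0.936, 0.351, 0.001], [0.351, -0.936, 0.001], [0.002, -0.0, -1.0]]
force: [-1.2, 3.3, 4.9]
grip_width: 0.0373
grasp_force: 39.1
```

```bash
python3 -m jog '[[0,0,10,0,25],[0,0,25,0,25],[0,0,45,0,25],[0,0,70,0,25],[0,-20,85,0,25],[-2,-55,85,0,25],[-4,-90,85,0,25],[-6,-130,85,0,25],[-8,-170,85,0,25],[-10,-210,85,0,25]]'
python3 -m jog '[[-2,-40,0,0,25],[-4,-80,0,0,25],[-6,-110,0,0,25],[-6,-130,-30,0,25],[-6,-130,-70,0,25],[-6,-130,-105,0,25],[-6,-130,-120,0,25],[-6,-130,-130,0,25],[-6,-130,-130,0,25],[-6,-130,-130,0,25]]'
```

```text
time: 4.2
tool_pos: [0.4952, -0.0518, 0.2064]
tool_rot: [[0.936, 0.351, 0.001], [0.351, -0.936, -0.001], [0.001, 0.001, -1.0]]
force: [0.7, 1.2, -1.2]
grip_width: 0.0374
grasp_force: 39.8
time: 5.2
tool_pos: [0.4899, -0.1804, 0.0763]
tool_rot: [[0.936, 0.351, 0.001], [0.351, -0.936, -0.001], [0.001, 0.001, -1.0]]
force: [0.0, -0.2, -1.6]
grip_width: 0.0373
grasp_force: 40.0
```

```bash
python3 -m jog '[[0,0,-2,0,25],[0,0,-4,0,25],[0,0,-5,0,25],[0,0,-6,0,25],[0,0,-6.5,0,25],[0,0,-7,0,25],[0,0,-7,0,25],[0,0,-7,0,25],[0,0,-7,0,25],[0,0,-7,0,25]]'
```

```text
time: 6.2
tool_pos: [0.4897, -0.1801, 0.0691]
tool_rot: [[0.936, 0.351, 0.001], [0.351, -0.936, -0.0], [0.001, 0.001, -1.0]]
force: [-1.8, 2.4, 10.3]
grip_width: 0.0377
grasp_force: 40.6
```

```bash
python3 -m jog '[[0,0,0,0,60],[0,0,0,0,64],[0,0,0,0,64],[0,0,20,0,64],[0,0,60,0,64],[0,0,105,0,64],[0,-20,150,0,64],[-10,-65,160,0,75],[-30,-110,165,0,80],[-50,-155,165,0,85]]'
python3 -m jog '[[-20,-45,0,0,85],[-40,-85,0,0,85],[-60,-125,0,0,85],[-80,-165,0,0,85],[-100,-205,0,0,85],[-100,-215,0,0,85],[-100,-215,0,0,85],[-100,-215,0,0,85],[-100,-215,0,0,85],[-100,-215,0,0,85]]'
python3 - <<'E'
from h import *
t=snap('top','top1.png');s=snap('side','side1.png')
def c(i,u,v,w=40,h=30): return cv2.resize(i[v-h:v+h,u-w:u+w],(400,300),interpolation=cv2.INTER_CUBIC)
cv2.imwrite('pics/c1.png',np.vstack([np.hstack([c(t,240,210),c(t,425,200)]),np.hstack([c(s,297,175),c(s,345,260)])]))
E
```

```text
time: 7.2
tool_pos: [0.439, -0.3367, 0.2344]
tool_rot: [[0.936, 0.352, 0.001], [0.352, -0.936, -0.001], [0.001, 0.002, -1.0]]
force: [0.7, 0.2, 0.0]
grip_width: 0.085
grasp_force: 0.0
time: 8.2
tool_pos: [0.3403, -0.5491, 0.2336]
tool_rot: [[0.936, 0.353, 0.0], [0.353, -0.936, -0.0], [0.0, 0.0, -1.0]]
force: [0.3, -0.5, -1.1]
grip_width: 0.0848
grasp_force: 0.0
```

View pics/c1.png

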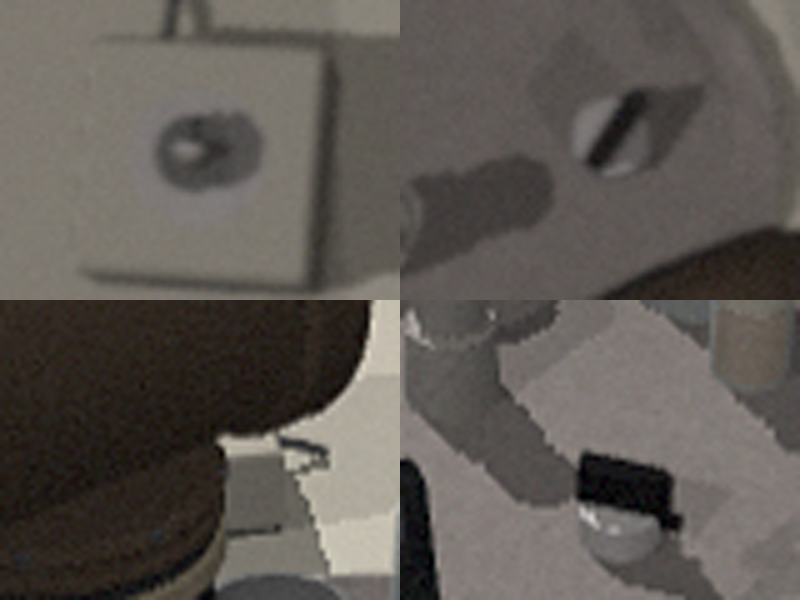

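The jigger stands upright on the tray at the left of its crop. The knob is unchanged, with its bar from top (424,204) to (433,188), nose end upper right. The shaft is bare at about top (239,210). Next: measure the knob bar, and enlarge the shaft for its black line.

```bash
python3 - <<'E'
from h import *
t=cv2.imread('pics/top1.png'); g=cv2.cvtColor(t,cv2.COLOR_BGR2GRAY)
m=np.zeros_like(g); r=g[180:212,415:445]; print(np.percentile(r,[2,5,10,20]))
m[180:212,415:445]=(r<62)*255
for th in (45,62):
    mm=np.zeros_like(g); mm[180:212,415:445]=(r<th)*255
    cs=cv2.findContours(mm,0,2)[0]; c=max(cs,key=cv2.contourArea)
    box=cv2.boxPoints(cv2.minAreaRect(c)); P=np.array([onz('top',*p,.048)[:2] for p in box])
    e=[P[1]-P[0],P[2]-P[1]]; e=max(e,key=np.linalg.norm); print(th,P.mean(0),[np.linalg.norm(P[1]-P[0]),np.linalg.norm(P[2]-P[1])],np.degrees(np.arctan2(e[1],e[0]))%180)
# hub: bright disc at z=.026 in knob
# box top edges: bright region
b=cv2.GaussianBlur(g,(3,3),0)[175:250,205:285]
cv2.imwrite('pics/shaft.png',np.hstack([cv2.resize(cv2.convertScaleAbs(g[195:227,220:260],alpha=1.8),(400,320),interpolation=cv2.INTER_CUBIC),cv2.resize(cv2.convertScaleAbs(g[175:239,410:460][:40],alpha=1.8),(400,320),interpolation=cv2.INTER_CUBIC)]))
E
```

```text
[27.18 36.95 59.   68.  ]
45 [ 0.53591519 -0.30081086] [np.float64(0.042699416563324634), np.float64(0.010302558184152192)] 144.2298692655268
62 [ 0.54097264 -0.3112002 ] [np.float64(0.06628799279413972), np.float64(0.026854394270009886)] 115.47227038280475
```

View pics/shaft.png

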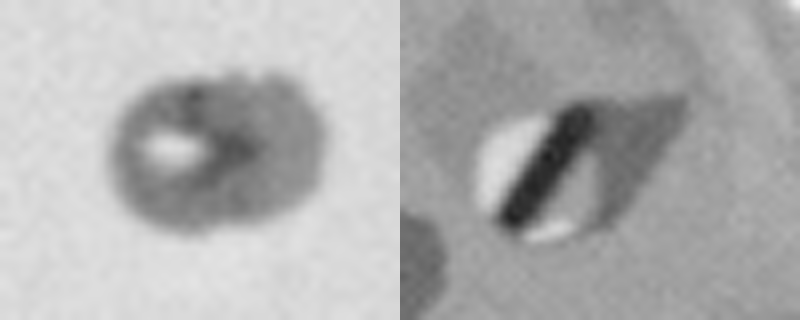

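Left half (shaft): the shoulder disc is centred at about top (238.8,210.5), the black line is at (239.2,205), and the D top's glint is at (237,210). The flat faces roughly image-up (+x). Right half (knob): the hub centre is at about (427.1,197.3).

```bash
python3 - <<'E'
from h import *
t=cv2.imread('pics/top1.png'); g=cv2.cvtColor(t,cv2.COLOR_BGR2GRAY)
print('hub',onz('top',427.1,197.3,.026))
c=onz('top',238.8,210.5,.072);l=onz('top',239.2,205,.072);print('shaft',c,l-c,np.degrees(np.arctan2(*(l-c)[1::-1])))
# box outline: bright top face
m=(cv2.GaussianBlur(g,(3,3),0)[178:250,205:285]>0).astype(np.uint8)
e=cv2.Canny(g,25,60)[178:250,205:285]
ls=cv2.HoughLinesP(e,1,np.pi/360,18,minLineLength=20,maxLineGap=5)
for x1,y1,x2,y2 in (ls[:,0] if ls is not None else []):
    a=onz('top',x1+205,y1+178,.058);b=onz('top',x2+205,y2+178,.058);print(x1+205,y1+178,x2+205,y2+178,a[:2].round(3),b[:2].round(3),np.degrees(np.arctan2(*(b-a)[1::-1])).round(1))
print(env.sense()['qpos'])
E
```

```text
hub [ 0.53559235 -0.30207351  0.026     ]
shaft [0.50242542 0.16477359 0.072     ] [ 0.01356746 -0.00077471  0.        ] -3.268069956625964
215 233 271 237 [0.45  0.226] [0.438 0.088] -94.9
260 239 265 186 [0.434 0.115] [0.565 0.103] -5.0
235 188 266 189 [0.562 0.178] [0.558 0.1  ] -93.0
264 238 267 194 [0.436 0.105] [0.545 0.098] -3.6
232 184 284 187 [0.572 0.186] [0.562 0.056] -94.5
[-6.40991437e+01  3.03332095e+01  8.67224097e+01 -5.57508517e-05
  6.29236378e+01  5.27715595e+00]
```

```bash
python3 -m jog '[[25,30,0,-0.14,60],[50,60,0,-0.28,50],[75,95,0,-0.42,45],[100,130,0,-0.56,45],[130,165,0,-0.7,45],[160,205,0,-0.84,45],[180,235,-10,-0.984,45],[192,248,-40,-0.984,45],[194,249,-80,-0.984,45],[194,249,-110,-0.984,45]]' 80
```

```text
time: 9.3
tool_pos: [0.5338, -0.2997, 0.1218]
tool_rot: [[0.812, -0.584, -0.0], [-0.584, -0.812, 0.0], [-0.0, 0.0, -1.0]]
force: [0.3, -0.1, 0.2]
grip_width: 0.0448
grasp_force: 0.0
```

```bash
python3 -m jog '[[1,-1,-25,0,45],[1,-1,-50,0,45],[1,-1,-70,0,45],[1,-1,-80,0,45],[1,-1,-80,0,30],[1,-1,-80,0,15],[1,-1,-80,0,6],[1,-1,-80,0,6],[1,-1,-80,0,6],[1,-1,-80,0,6]]' 80
```

```text
time: 10.3
tool_pos: [0.5349, -0.3024, 0.0445]
tool_rot: [[0.811, -0.585, 0.001], [-0.585, -0.811, -0.001], [0.002, 0.0, -1.0]]
force: [-1.4, 2.2, 6.7]
grip_width: 0.01
grasp_force: 79.6
```

```bash
python3 -m jog '[[0,0,10,0,6],[0,0,30,0,6],[0,0,60,0,6],[0,0,90,0.14,6],[0,0,110,0.28,6],[0,0,110,0.42,6],[0,0,110,0.555,6],[0,0,110,0.555,6],[0,0,110,0.555,6],[0,0,110,0.555,6]]'
python3 - <<'E'
from h import *
t=snap('top','top2.png');s=snap('side','side2.png')
p=env.sense()['tool_pos']; a=proj('top',p);b=proj('side',p); d=proj('side',[.502,.165,.075]); print(a,b,d)
def c(i,q,w,h): u,v=map(int,q);return cv2.resize(i[v-h:v+h,u-w:u+w],(400,300),interpolation=cv2.INTER_CUBIC)
cv2.imwrite('pics/c2.png',np.hstack([c(s,b,40,30),c(s,d,24,18)]))
E
```

```text
time: 11.3
tool_pos: [0.5344, -0.3022, 0.1534]
tool_rot: [[0.997, -0.073, -0.0], [-0.073, -0.997, -0.0], [-0.0, 0.0, -1.0]]
force: [-0.2, 0.8, -0.8]
grip_width: 0.0095
grasp_force: 78.5
[437.39242956 186.80890367] [348.32762022 225.63345015] [290.24904589 163.25781501]
```

View pics/c2.png

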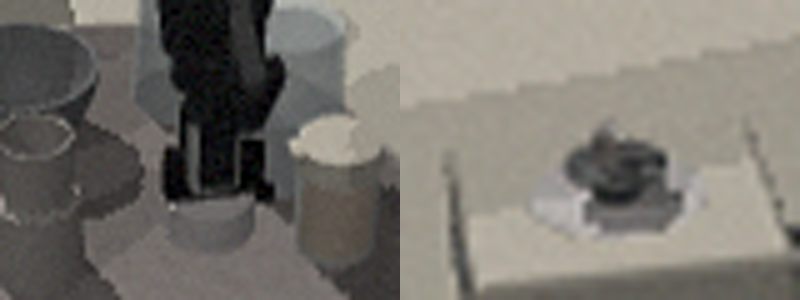

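The left half shows the knob held upright and level, nose at right (crop 265,193). The right half shows the shoulder and shaft at about side (292,165). Next, refine the shaft centre with a circle fit on the clear top picture, plus the knob's offset in the hand.

```bash
python3 - <<'E'
from h import *
from scipy.optimize import least_squares
for f in ('top1.png','top2.png'):
    g=cv2.GaussianBlur(cv2.cvtColor(cv2.imread('pics/'+f),cv2.COLOR_BGR2GRAY),(0,0),.7).astype(float)
    c0=np.array([238.8,210.5]); pts=[]
    for a in np.radians(np.arange(80,281,8)):   # image left half: away from the shadow
        r=np.arange(4,12,.1); q=c0+np.c_[np.cos(a)*r,np.sin(a)*r]
        v=cv2.remap(g.astype(np.float32),q[:,0].astype(np.float32)[None],q[:,1].astype(np.float32)[None],1)[0]
        k=np.argmax(np.gradient(v)[10:])+10; pts.append(onz('top',*q[k],.072)[:2])
    P=np.array(pts); s=least_squares(lambda p:np.hypot(*(P-p).T)-.019,[.502,.165],loss='soft_l1',f_scale=.001); s2=least_squares(lambda p:np.hypot(*(P-p[:2]).T)-p[2],[.502,.165,.019],loss='soft_l1',f_scale=.001)
    print(f,s.x,np.std(s.fun),s2.x)
    d=g[203:218,230:250]; print(np.round(d).astype(int)[:5,4:16])
print('side pred shaft', proj('side',[*s.x,.072]),'shoulder left/right', proj('side',[*(s.x+.019*np.array([.965,-.264])),.072]),proj('side',[*(s.x-.019*np.array([.965,-.264])),.072]))
sd=cv2.cvtColor(cv2.imread('pics/side2.png'),cv2.COLOR_BGR2GRAY)
print(sd[160:172,282:304])
p=env.sense()['tool_pos']
for z in (.116,.125,.134):
  w=[proj('side',[p[0]+k*.02*.965,p[1]-k*.02*.264,z]) for k in(-1,0,1)]; v=int(round(w[1][1])); print(np.round(w,1).tolist(),v,sd[v,334:366])
E
```

```text
top1.png [0.50355344 0.16551848] 0.0006388267063782536 [0.50360778 0.16600741 0.01860764]
[[109 101  94  89  84  79  81  84  84  84  87  90]
 [ 94  84  79  73  66  61  65  71  74  76  78  80]
 [ 81  74  72  68  60  58  63  69  70  71  73  77]
 [ 75  72  70  68  61  58  62  67  69  69  72  76]
 [ 76  79  79  75  67  61  62  63  64  65  67  73]]
top2.png [0.50329759 0.16556686] 0.0006859644402619199 [0.50328857 0.16606214 0.01859961]
[[128 121 112 104  98  95  99 103 105 107 113 116]
 [112 103  95  87  79  76  83  91  94  97 101 102]
 [ 97  91  86  80  73  72  80  88  92  94  95  93]
 [ 89  88  85  81  74  73  80  87  90  90  89  85]
 [ 91  94  94  90  80  77  81  83  85  84  82  78]]
side pred shaft [290.66288035 163.97653174] shoulder left/right [296.73340453 163.92057026] [284.59635031 164.03367727]
[[154 152 150 151 156 154 155 135 115 142 148 154 154 155 148 154 150 151
  156 151 147 149]
 [152 155 150 154 149 154 154  93  85 106 155 127 146 148 146 153 150 150
  150 155 151 149]
 [153 151 151 151 150 128 112  63  66  82  68  75  76  92 128 148 153 149
  152 149 153 156]
 [151 149
[... 680 characters left out ...]
113 113 116 112 112 112 108 101 119
  172 169 169 168]
 [156 157 173 171 174 180 118 125 103 106 109 104 106 102 106 101 120 174
  175 171 170 168]]
[[338.7, 239.6], [347.9, 239.5], [357.0, 239.4]] 240 [102  99  98  98 101 116 111  97  94  98  97  94  96 101 101 100  94  97
  90  90  87  86  83  81  77 111 109 114 115 110 112 111]
[[338.8, 236.3], [348.0, 236.2], [357.2, 236.1]] 236 [100 101  97 101  98  98 101 104 160 103 109 107 109 110 106 107 107 109
 109 107 106 102 103  94  73 116 118  88  83  67  68  60]
[[338.8, 233.0], [348.1, 232.9], [357.4, 232.8]] 233 [ 55  52 100  99  96 104  67  13   5   8   4   2  43  74  51  70  58  45
  42  40  27  23  51  44  50  13  16   1  14  89  87  84]
```

```bash
python3 - <<'E'
from h import *
from scipy.optimize import least_squares
for f in ('top0.png','top1.png'):
    g=cv2.GaussianBlur(cv2.cvtColor(cv2.imread('pics/'+f),cv2.COLOR_BGR2GRAY),(0,0),.7).astype(np.float32)
    c0=np.array([427.1,197.3]); pts=[]
    for a in np.radians(list(range(60,110,7))+list(range(150,250,7))):
        r=np.arange(4,12,.1); q=(c0+np.c_[np.cos(a)*r,np.sin(a)*r]).astype(np.float32)
        v=cv2.remap(g,q[:,:1].T.copy(),q[:,1:].T.copy(),1)[0]
        k=np.argmin(np.gradient(v)[20:])+20; pts.append(onz('top',*q[k],.026 )[:2])
    P=np.array(pts); s=least_squares(lambda p:np.hypot(*(P-p).T)-.020,[.535,-.301],loss='soft_l1',f_scale=.001); s2=least_squares(lambda p:np.hypot(*(P-p[:2]).T)-p[2],[.535,-.301,.02],loss='soft_l1',f_scale=.001)
    d=s.x-[.5349,-.3024]; print(f,s.x,np.std(s.fun),s2.x,'along nose',d@[.811,-.585],'across',d@[.585,.811])
E
```

```text
top0.png [ 0.53593342 -0.30198827] 0.0025382334119925533 [ 0.53579708 -0.30170205  0.01977335] along nose 0.000597240617391412 across 0.0009384591104925314
top1.png [ 0.53635785 -0.30230209] 0.002455623651347317 [ 0.53591608 -0.30152029  0.0193756 ] along nose 0.0011250330721086898 across 0.0009322473538375354
```

```bash
python3 -m jog '[[0,25,10,0,6],[0,65,20,0,6],[0,110,20,0,6],[-5,158,20,0,6],[-10,206,20,0,6],[-15,254,20,0,6],[-20,302,20,0,6],[-25,350,20,0,6],[-30,398,20,0,6],[-32,435,15,0,6]]'
python3 -m jog '[[0,20,-5,0,6],[0,32,-15,0,6],[0,32,-25,0,6],[0,32,-25,0,6],[0,32,-25,0,6],[0,32,-25,0,6],[0,32,-25,0,6],[0,32,-25,0,6],[0,32,-25,0,6],[0,32,-25,0,6]]'
python3 - <<'E'
from h import *
s=snap('side','side3.png'); p=env.sense()['tool_pos'];print(p)
b=proj('side',[*p[:2],.09]); print(b)
u,v=map(int,b); g=s[v-30:v+30,u-40:u+40]
cv2.imwrite('pics/c3.png',cv2.resize(g,(800,600),interpolation=cv2.INTER_NEAREST)); print(u-40,v-30)
E
```

```text
time: 12.4
tool_pos: [0.502, 0.1353, 0.1688]
tool_rot: [[0.998, -0.071, 0.001], [-0.071, -0.998, 0.0], [0.001, -0.0, -1.0]]
force: [1.6, -0.7, -1.5]
grip_width: 0.0099
grasp_force: 78.6
time: 13.4
tool_pos: [0.5025, 0.1647, 0.1435]
tool_rot: [[0.998, -0.07, 0.0], [-0.07, -0.998, -0.0], [0.0, 0.0, -1.0]]
force: [-0.4, -0.5, -1.3]
grip_width: 0.0098
grasp_force: 78.6
[0.50252016 0.16475421 0.14341961]
[290.20463709 158.97239052]
250 128
```

View pics/c3.png

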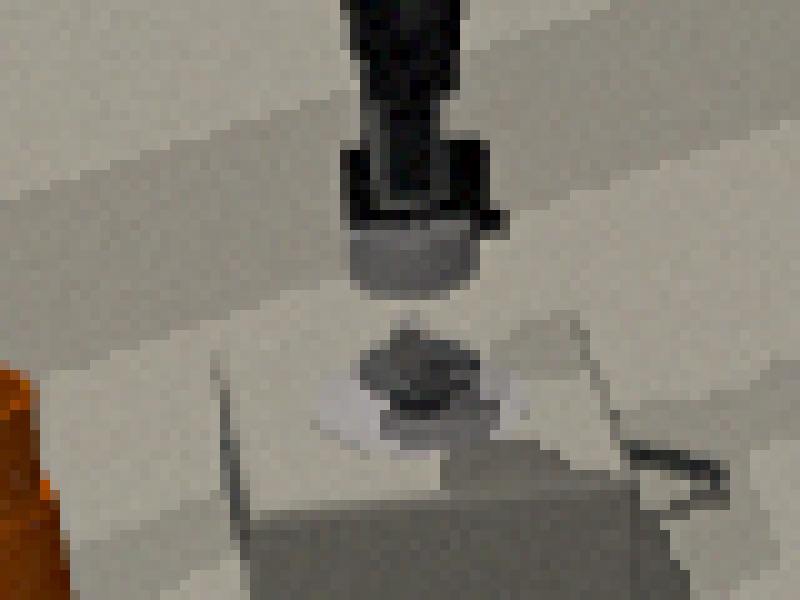

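The hub spans crop x 345–478 (u≈291.1) and the shoulder 360–480 (u≈292.0), so the knob needs about 1–2.5 mm more +x. Shifting 1.5 mm and feeling downwards.

```bash
python3 -m jog '[[1.5,0,-5,0,6],[1.5,0,-10,0,6],[1.5,0,-14,0,6],[1.5,0,-17,0,6],[1.5,0,-19,0,6],[1.5,0,-20,0,6],[1.5,0,-21,0,6],[1.5,0,-22,0,6],[1.5,0,-22,0,6],[1.5,0,-22,0,6]]' 100
```

```text
time: 14.45
tool_pos: [0.504, 0.1649, 0.1215]
tool_rot: [[0.998, -0.07, 0.0], [-0.07, -0.998, 0.0], [0.0, -0.0, -1.0]]
force: [-2.5, 0.7, 3.7]
grip_width: 0.0089
grasp_force: 100.6
```

```bash
python3 -m jog '[[0,0,-1,0,6],[-0.5,0,-1,0,6],[-1,0,-1,0,6],[-1.5,0,-1,0,6],[-1.5,0,-2,0,6],[-1.5,0,-3,0,6],[-1.5,0,-3,0,6],[-1.5,0,-3,0,6],[-1.5,0,-3,0,6],[-1.5,0,-3,0,6]]'
```

```text
time: 15.45
tool_pos: [0.5025, 0.165, 0.1181]
tool_rot: [[0.998, -0.07, 0.0], [-0.07, -0.998, 0.0], [0.0, -0.0, -1.0]]
force: [0.3, 5.5, 0.1]
grip_width: 0.0089
grasp_force: 100.3
```

It dropped in: the vertical force is gone and only a side force from +y remains. Easing in y and pressing on.

```bash
python3 -m jog '[[0,0.8,0,0,6],[0,0.8,-1,0,6],[0,0.8,-2,0,6],[0,0.8,-3,0,6],[0,0.8,-4,0,6],[0,0.8,-5,0,6],[0,0.8,-6,0,6],[0,0.8,-7,0,6],[0,0.8,-8,0,6],[0,0.8,-8,0,6]]'
```

```text
time: 16.45
tool_pos: [0.5025, 0.1656, 0.1104]
tool_rot: [[0.998, -0.07, 0.0], [-0.07, -0.998, -0.0], [0.0, 0.0, -1.0]]
force: [-1.1, 0.4, 2.4]
grip_width: 0.0093
grasp_force: 100.5
```

```bash
python3 -m jog '[[0,0,-1,0,6],[0,0,-2,0,6],[0,0,-3,0,6],[0,0,-4,0,6],[0,0,-5,0,6],[0,0,-6,0,6],[0,0,-6.5,0,6],[0,0,-6.5,0,6],[0,0,-6.5,0,6],[0,0,-6.5,0,6]]'
python3 -m jog '[[0,0,-0.5,0,6],[0,0,-1,0,6],[0,0,-1.5,0,6],[0,0,-2,0,6],[0,0,-2,0,6],[0,0,-2,0,6],[0,0,-2,0,6],[0,0,-2,0,6],[0,0,-2,0,6],[0,0,-2,0,6]]'
```

```text
time: 17.45
tool_pos: [0.5025, 0.1656, 0.1041]
tool_rot: [[0.998, -0.07, 0.0], [-0.07, -0.998, -0.0], [0.0, 0.0, -1.0]]
force: [-2.5, 1.5, 7.8]
grip_width: 0.0092
grasp_force: 101.4
time: 18.45
tool_pos: [0.5025, 0.1656, 0.1024]
tool_rot: [[0.998, -0.07, 0.001], [-0.07, -0.998, -0.0], [0.001, -0.0, -1.0]]
force: [-3.3, 0.7, 11.9]
grip_width: 0.0091
grasp_force: 101.9
```

```bash
python3 -m jog '[[0,0,-0.3,0,6],[0,0,-0.6,0,6],[0,0,-0.9,0,6],[0,0,-1.2,0,6],[0,0,-1.2,0,6],[0,0,-1.2,0,6],[0,0,-1.2,0,6],[0,0,-1.2,0,6],[0,0,-1.2,0,6],[0,0,-1.2,0,6]]'
```

```text
time: 19.45
tool_pos: [0.5027, 0.1657, 0.1023]
tool_rot: [[0.998, -0.07, 0.002], [-0.07, -0.998, 0.0], [0.002, -0.0, -1.0]]
force: [-5.9, -0.2, 25.7]
grip_width: 0.009
grasp_force: 103.8
```

```bash
python3 - <<'E'
from h import *
s=snap('side','side4.png'); cv2.imwrite('pics/c4.png',cv2.resize(s[110:310,220:420],(600,600),interpolation=cv2.INTER_CUBIC)); print(env.sense()['force'])
E
```

```text
[-6.29038809 -0.86208257 25.48986497]
```

View pics/c4.png

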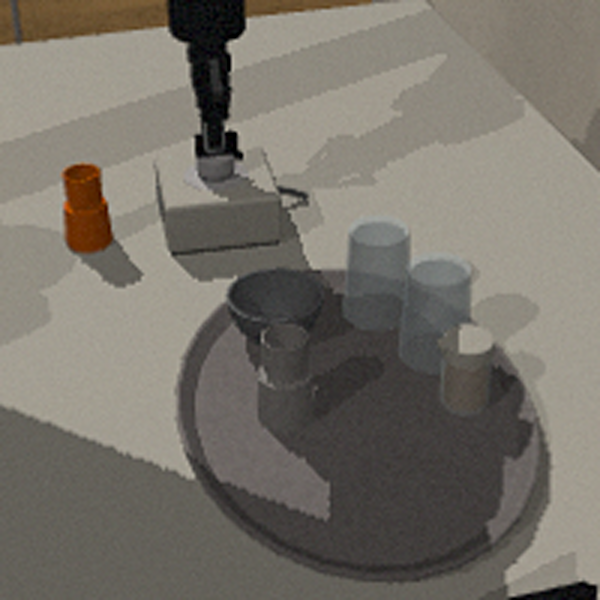

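The knob sits pressed down on the box (crop 215,160), the jigger stands on the tray (285,375), and the glasses, bowl and jar haven't moved. Handing in.

```bash
python3 -c "
from station import env
print(env.hand_in())"
```

```text
the job is handed in; nothing more can be done
None
```

The job is handed in (no verdict was returned): the jigger stands upright and released on the tray, and the knob is home on the shaft with its nose the way the flat faces, held against the stop at about 25 N after 8 mm of travel, at about 19.5 s.

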